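Unload the glue press stack and put everything in its place

TASK

The glue of the heel raise has set under its press stack, so take the stack apart from the top down: the brass weight goes into the small round nest, then the steel weight into the large round nest, then the pressing board goes squarely onto the pile of boards like it, and last the heel raise goes into the grey job tray, flat and black sole down. Set each thing down and let go of it there, without dropping it from a height, and leave the glue tin and the seam roller where they are.

Things in the scene. Friction and masses are not known exactly. Their poses are not given: they have to be found in the camera images.
- brass_weight_center (a point): Centre (half-way up) of the loose brass weight: a plain upright disc 42 mm in diameter and 22 mm high, about 0.25 kg; it lies on top of the steel weight at the start. z points up.
- steel_weight_center (a point): Centre (half-way up) of the loose bright steel weight: a plain upright disc 56 mm in diameter and 26 mm high, about 0.5 kg; it lies on the pressing board at the start. z points up.
- board_center (a point): Centre (half-way up) of the loose pressing board: brown-faced plywood, 90 mm long (its x axis), 62 mm wide (its y axis), 12 mm thick (z up), about 60 g; it lies on the heel raise at the start, overhanging it by about 1 to 7 mm along each long side. It looks the same turned by half a turn.
- raise_center (a point): Centre (half-way up) of the loose heel raise's rigid D-shaped cork block, lowest in the stack, on the bench: 80 mm along x (round end at +x), 54 mm along y (sides flat from x = -40 to +13 mm), 24 mm thick (z up) with its 6 mm black rubber sole, which sticks out to x = -70 mm and shows there beside the board; top tan; about 75 g. The whole stack is 84 mm high.
- small_nest_floor (a point): Centre of the recess floor of the small nest: a fixed dark wooden block 80 x 80 mm, 20 mm high, with a round red-felted recess 58 mm in diameter and 5 mm deep in its top. This point is 15 mm above the bench and 5 mm below the block's top. x and y along the block's sides, z up.
- large_nest_floor (a point): Centre of the recess floor of the large nest: a fixed dark wooden block 100 x 100 mm, 20 mm high, with a round green-felted recess 72 mm in diameter and 5 mm deep in its top. This point is 15 mm above the bench and 5 mm below the block's top. x and y along the block's sides, z up.
- pile_top (a point): Centre of the top face of the fixed pile of three pressing boards like the loose one (90 mm along x, 62 mm along y), lying flat on the bench away from the stack; this point is 36 mm above the bench. z up.
- tray_floor (a point): Centre of the inner floor (4 mm above the bench) of the fixed grey job tray: outside 190 mm along x, 130 mm along y, 24 mm high, walls 4 mm (a rim bead makes them 7 mm at the top), with a white paper card lying on its floor. z up.
- glue_tin_center (a point): Centre (half-way up) of the loose yellow and red glue tin with a metal lid, 52 mm in diameter and 49 mm high, standing on the bench among the work: to be left alone.
- roller_center (a point): Middle of the loose seam roller lying on the bench: a wooden handle with a black rubber roll, 150 mm long along x (the roll at +x), 45 mm wide, 32 mm high: to be left alone. This point is 12 mm above the bench.
There are look-alikes about, which are no part of the job. Of the things shaped like the part that bears board_center, the wooden one is meant.

How it is judged:
On the way, in this order (a step that is already met when the one before it is completed fails the run):
1. the brass weight lies flat in the small nest (horizontal distance between brass_weight_center and small_nest_floor below 0.011 m and z of brass_weight_center in the frame of small_nest_floor between 0.008 and 0.014 m and angle between brass_weight_center's own z axis and vertical below 0.08 rad and linear speed of brass_weight below 0.02 m/s), for 0.2 s.
2. the steel weight lies flat in the large nest (horizontal distance between steel_weight_center and large_nest_floor below 0.011 m and z of steel_weight_center in the frame of large_nest_floor between 0.01 and 0.016 m and angle between steel_weight_center's own z axis and vertical below 0.08 rad and linear speed of steel_weight below 0.02 m/s), for 0.2 s.
3. the pressing board lies squarely on the pile of boards (horizontal distance between board_center and pile_top below 0.012 m and angle between the x axis of board_center and the x axis of pile_top, either way round below 0.2 rad and z of board_center in the frame of pile_top between 0.003 and 0.009 m and angle between board_center's own z axis and vertical below 0.08 rad and linear speed of board below 0.02 m/s), for 0.2 s.
4. the heel raise lies flat in the job tray, sole down (x of raise_center in the frame of tray_floor between -0.055 and 0.055 m and y of raise_center in the frame of tray_floor between -0.045 and 0.045 m and z of raise_center in the frame of tray_floor between 0.009 and 0.015 m and angle between raise_center's own z axis and vertical below 0.08 rad and linear speed of raise below 0.02 m/s), for 0.2 s.
At the end, for the whole second after the job is handed in: Brass weight flat on the small nest's floor and steel weight on the large nest's (centres within 11 mm of the recess centre, 3 mm in height), board flat on the pile within 12 mm and 0.2 rad, raise flat on the tray's floor, sole down; all let go and at rest (all of step 1 and all of step 2 and all of step 3 and all of step 4); the robot touches nothing.
It fails at once if a weight is dropped (falls freely from more than about 25 mm) ((linear speed of brass_weight above 0.7 m/s and contact force between brass_weight and anything else below 0.02 N and contact force between brass_weight and the fingers below 0.02 N) or (linear speed of steel_weight above 0.7 m/s and contact force between steel_weight and anything else below 0.02 N and contact force between steel_weight and the fingers below 0.02 N)).
It fails at once if the board or the raise is dropped (falls freely from more than about 25 mm) ((linear speed of board above 0.7 m/s and contact force between board and anything else below 0.02 N and contact force between board and the fingers below 0.02 N) or (linear speed of raise above 0.7 m/s and contact force between raise and anything else below 0.02 N and contact force between raise and the fingers below 0.02 N)).
It fails at once if the glue tin is moved by more than 30 mm (distance of glue_tin_center from where it was at the start of the episode above 0.03 m).
It fails at once if the seam roller is moved by more than 30 mm (distance of roller_center from where it was at the start of the episode above 0.03 m).
It also fails if it takes over 136 s, if anything falls off the work surface, if the arm or the gripper's body presses on something with over 40 N, if the wrist force passes 120 N, or if a joint passes its speed limit or range.

ROBOT

A 7-joint arm with a two-finger parallel gripper is mounted at the origin on the work surface. World frame = base frame: x ahead of the robot, y to its left, z up, the work surface at z = 0. Lengths are in m, angles in rad, forces in N, time in s.
With the tool pointing down it reaches from about 0.35 to 0.775 m from the base axis. Payload 3.1 kg.
Tool frame: the origin (TCP) lies on the centre line of the jaws, within the pads' length; the fingertips stand 8 mm ahead of it and the grasp point (between the pads) lies 11 mm behind it; z points along the fingers, x is the direction in which the jaws open and shut, and the axes are right-handed (so a half turn about z gives the same grasp; the last joint's range is limited). The gripper opens to 85 mm and grips with 20 to 120 N. Pads are 22 mm wide; open, the fingers measure 114 mm over their backs; the gripper's body (76 mm by 85 mm) begins 54 mm behind the grasp point. The pads swing forward as they close: fully open they stand 13 mm farther back than shut.
Start: joints at [1.169, 0.311, 0.014, 1.512, -0.004, 1.319, -0.027], TCP at [0.194, -0.515, 0.239] pointing down, gripper open.
Joint ranges: [-2.7, 2.7], [-0.3, 1.91], [-1.27, 1.3], [0.12, 2.57], [-1.44, 4.58], [0.2, 2.03], [-3.05, 3.05]. Speed limits (rad/s): [2.79, 2.79, 3.14, 3.14, 3.14, 3.14, 3.14].

INTERFACE

Orientations are given as [roll, pitch, yaw] about the fixed x, y, z axes, in that order (R = Rz(yaw) Ry(pitch) Rx(roll)).
In Python, from rig import arm, snapshot, get_calibration gives the robot as it stands.
- The arm moves only by the shell command python3 -m crank 'ROWS' [FORCE]. ROWS is JSON, a list of rows, each a list of 3 entries, a list of its own where there are three numbers: the shift along the tool's x, y, z in mm, then the turn, a rotation vector about the tool's x, y, z in degrees, then the gripper's target within -1 to 1 (shut at 1, half-way at 0, fully open at -1). In form: [[[x, y, z], [rx, ry, rz], gripper], ...]. A call has 1 to 12 rows; each row is the pose to reach, as a shift and turn from the pose commanded when the call began, along the tool's axes at that moment; what a row does not reach only later rows make up. A row lasts 1/8 s, in which the tool goes at most 62.5 mm and 10.7 degrees, less where a joint would pass 70% of its speed; a pose out of reach is approached as far as the arm can. A call with a gripper value outside its range is refused whole. The fingers move at their own pace and stop on an object; FORCE is the grip in N (left out, the last holds). Time passes only in rows, so rows that repeat a pose let the fingers close. It gives the time, the measured TCP pose, the force and the opening at its end, in the units of the state.
- arm.get_obs(): the state, without advancing time (a new reading comes with each control period).
- snapshot(name): name is "scene" or "top"; returns (picture, depth): 400x640x3 uint8, red, green, blue; 400x640 float32, m along the optical axis (not along the pixel's ray), 0 where there is no reading.
- get_calibration(name): a dict with "intrinsics" (3x3 intrinsics, pixels), "origin" and "rotation" of the camera in the world. Camera axes: x right, y up, looking along -z (the intrinsics and any distortion apply to the point x, -y, -z); pixel columns grow to the right and rows downward; lengths in m; the calibration is good to about 2 mm. A picture is of the moment at which its call begins. get_calibration takes no time and is no camera call.
- arm.sign_off(): hands the job in, once; it reports no verdict.
The state is a dict: "clock": time; "joints": joint angles; "dq": joint speeds; "tau": joint torques, N m; "position": TCP position; "tool_rot": TCP orientation; "force": force on the tool from outside, world axes, zero at the start; "wrist_torque": the same for the moment, N m; "finger_gap": opening from 0.0 (shut) to 1.0 (fully open).
Only numpy, scipy, OpenCV 4.12 (cv2) and the standard library are available. Lean on these libraries where they do the work, as an engineer would, in place of code of your own. Each camera call takes 0.05 s, during which the arm holds its last target. There are 200 camera calls.

## Working session

There is one attempt and no reset: what is moved stays moved. The work goes in short steps, Python scripts to look and compute and a shell command to move; the robot and the scene stay as the last step left them, time stands still between calls to the robot, and variables do not carry over. Pictures are saved under pics/ and viewed, about 12 in all and at most 16, crops included, and the job is handed in when it is done.

```bash
ls; mkdir -p pics
cat > h.py <<'E'
import numpy as np, cv2
from rig import arm, snapshot, get_calibration
def take(name,fn=None):
    p,d=snapshot(name)
    if fn: cv2.imwrite('pics/'+fn,cv2.cvtColor(p,cv2.COLOR_RGB2BGR))
    np.savez('last_'+name,p=p,d=d)
    return p,d
def world(name,d):
    c=get_calibration(name);K=np.array(c['intrinsics']);R=np.array(c['rotation']);o=np.array(c['origin'])
    v,u=np.mgrid[0:d.shape[0],0:d.shape[1]]
    x=(u-K[0,2])/K[0,0]*d;y=(v-K[1,2])/K[1,1]*d
    return np.stack([x,-y,-d],-1)@R.T+o
def ray(name,u,v,z):
    c=get_calibration(name);K=np.array(c['intrinsics']);R=np.array(c['rotation']);o=np.array(c['origin'])
    r=R@np.array([(u-K[0,2])/K[0,0],-(v-K[1,2])/K[1,1],-1]);return o+r*(z-o[2])/r[2]
E
python3 - <<'E'
from h import *
for n in('top','scene'):
    take(n,n+'0.png');print(get_calibration(n))
print(arm.get_obs())
E
```

```text
pics
{'intrinsics': array([[419.14664083,   0.        , 320.79749563],
       [  0.        , 419.14664083, 196.44910005],
       [  0.        ,   0.        ,   1.        ]]), 'origin': array([ 0.33665815, -0.01134834,  0.96310841]), 'rotation': array([ 0.18659454,  0.00227679, -1.57450146])}
{'intrinsics': array([[414.89400603,   0.        , 322.41862569],
       [  0.        , 414.89400603, 204.54408878],
       [  0.        ,   0.        ,   1.        ]]), 'origin': array([ 1.15113784, -0.0372282 ,  0.53075127]), 'rotation': array([ 9.75238169e-01, -7.49134872e-04,  1.52534644e+00])}
{'clock': 0.1, 'joints': array([ 1.16930204,  0.31166045,  0.01403306,  1.51288253, -0.00441061,
        1.31920133, -0.02720962]), 'dq': array([ 0.00049782, -0.0029696 , -0.00016594, -0.00373632, -0.00035113,
       -0.00172683,  0.00046551]), 'tau': array([ 4.49852269e-04, -3.80856729e+01,  1.46609726e-01, -2.31243861e+01,
        1.23423751e-02,  8.13674211e-03,  1.12231538e-05]), 'position': array([ 0.19342052, -0.51419446,  0.2383274 ]), 'tool_rot': array([ 3.14150142e+00,  2.11882178e-03, -1.21097598e+00]), 'force': array([ 0.23825784, -0.4058563 , -0.02094949]), 'wrist_torque': array([ 0.00368956,  0.01750737, -0.02758089]), 'finger_gap': 0.9996929573465928}
```

View pics/top0.png

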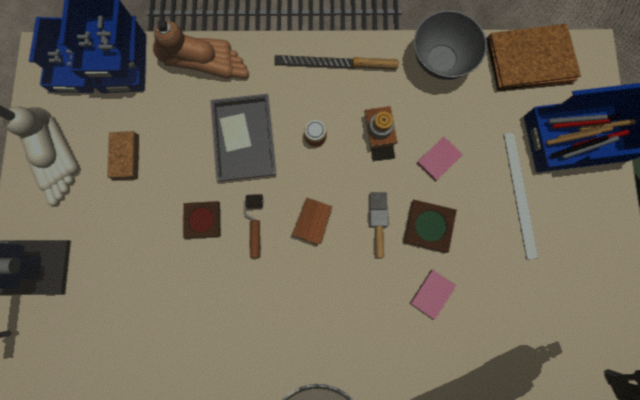

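View pics/scene0.png

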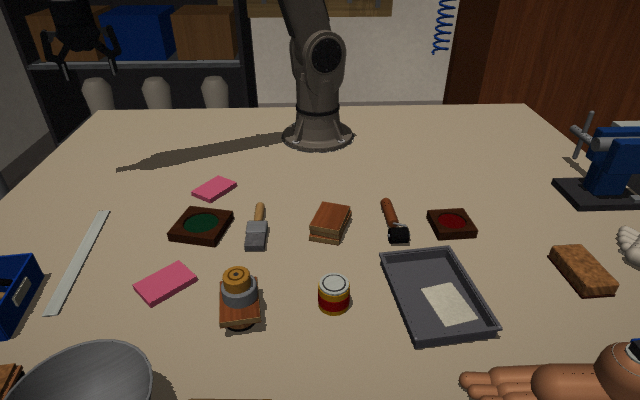

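```bash
cat >> h.py <<'E'
from scipy.spatial.transform import Rotation as Rot
_gc=get_calibration
def get_calibration(n):
    c=dict(_gc(n));c['rotation']=Rot.from_euler('xyz',c['rotation']).as_matrix();return c
def seg(name,win,z0,z1,col=None,P=None):
    """points in window (u0,u1,v0,v1) with z in range and colour test; returns minAreaRect in world at mean z"""
    L=np.load(f'last_{name}.npz');W=world(name,L['d']);p=L['p'].astype(int)
    m=(W[...,2]>z0)&(W[...,2]<z1)&(L['d']>0)
    if col: m&=col(p[...,0],p[...,1],p[...,2])
    w=np.zeros_like(m);u0,u1,v0,v1=win;w[v0:v1,u0:u1]=1;m&=w
    n,l,s,c=cv2.connectedComponentsWithStats(m.astype(np.uint8))
    k=1+np.argmax(s[1:,4]);m=l==k
    z=np.median(W[m][:,2]);q=W[m][:,:2]
    r=cv2.minAreaRect((q*1000).astype(np.float32));cc=cv2.minEnclosingCircle((q*1000).astype(np.float32))
    print(s[k],'z %.4f'%z,'rect',np.round(r[0],1),np.round(r[1],1),round(r[2],1),'mean',np.round(q.mean(0)*1000,1),'circ',np.round(cc[0],1),round(cc[1],1))
    return m,W
E
python3 - <<'E'
from h import *
g=lambda *a:(print(a[0],end=' '),seg('top',*a[1:]))
red=lambda r,G,b:(r>1.8*G)&(r>40)
grn=lambda r,G,b:(G>1.15*r)
g('brass',(355,405,95,165),.078,.092)
g('steel',(355,405,95,165),.055,.070)
g('board',(355,405,95,165),.028,.044)
g('sole',(355,405,95,165),.003,.012,lambda r,G,b:(r<60))
g('nestS rec',(180,225,195,245),.005,.03,lambda r,G,b:(r>80)&(G<40))
g('nestS blk',(180,225,195,245),.016,.03)
g('nestL rec',(400,460,195,255),.005,.03,grn)
g('nestL blk',(400,460,195,255),.016,.03)
g('pile',(285,340,190,250),.030,.044)
g('tray',(200,285,85,190),.018,.035)
g('tin',(300,330,110,150),.042,.058)
g('roller',(235,270,185,265),.006,.05)
L=np.load('last_top.npz');W=world('top',L['d'])
for u,v in[(381,123),(202,220),(431,226),(250,160),(190,205),(320,300),(380,140)]:print(u,v,W[v,u],L['p'][v,u])
for k in (380,):
  for v in range(100,165,3): print(v,np.round(W[v,k]*1000),L['p'][v,k])
cv2.imwrite('pics/c1.png',cv2.cvtColor(cv2.resize(L['p'][85:185,330:450],None,fx=6,fy=6,interpolation=cv2.INTER_CUBIC),cv2.COLOR_RGB2BGR))
E
```

```text
brass [374 111  19  19 277] z 0.0843 rect [ 675.3 -148.3] [40.2 41.2] 89.1 mean [ 674.1 -148. ] circ [ 675.2 -148.4] 21.2
steel [369 113  25  24 194] z 0.0617 rect [ 668.7 -144.1] [55.  45.3] 61.3 mean [ 663.2 -141.5] circ [ 673.4 -146.6] 28.0
board [364 106  33  41 487] z 0.0362 rect [ 679.1 -148.4] [91.3 62.4] 8.5 mean [ 672.2 -145.7] circ [ 678.5 -148.9] 53.1
sole [371 145  23  16 267] z 0.0062 rect [ 621.9 -156.2] [31.3 52.4] 5.6 mean [ 622.8 -155.6] circ [ 624.  -155.7] 28.1
nestS rec [196 211   1   1   1] z 0.0166 rect [482.7 275.4] [0. 0.] 0.0 mean [482.7 275.4] circ [482.7 275.4] 0.0
nestS blk [183 201  36  37 996] z 0.0196 rect [463.7 263.7] [80.2 80.8] 2.9 mean [463.1 263.3] circ [464.2 264.6] 55.2
nestL rec [415 211  31  30 725] z 0.0155 rect [ 447.7 -257.4] [67.6 68.8] 40.5 mean [ 447.4 -257.9] circ [ 447.6 -258.2] 35.2
nestL blk [ 405  199   52   54 1453] z 0.0198 rect [ 447.4 -257.1] [101.2 100.8] 76.2 mean [ 447.  -257.1] circ [ 447.4 -256.5] 70.3
pile [ 293  197   39   47 1118] z 0.0363 rect [458.6  10.4] [62.2 90.3] 70.5 mean [457.9  10.4] circ [459.1  10.1] 53.6
tra
[... 845 characters left out ...]
37 126 102]
109 [ 721. -150.   33.] [106  64  37]
112 [ 692. -142.   86.] [129  96  42]
115 [ 686. -142.   84.] [112  83  37]
118 [ 677. -141.   87.] [135  99  45]
121 [ 672. -142.   83.] [127  94  40]
124 [ 664. -141.   85.] [131  98  46]
127 [ 658. -141.   85.] [96 71 32]
130 [ 657. -143.   68.] [52 45 31]
133 [ 652. -144.   61.] [99 99 96]
136 [ 647. -145.   54.] [47 46 41]
139 [ 646. -147.   37.] [69 50 37]
142 [ 640. -147.   34.] [104  62  38]
145 [ 633. -147.   31.] [67 53 36]
148 [ 634. -151.    6.] [31 28 21]
151 [ 626. -150.    8.] [35 29 27]
154 [ 620. -151.    4.] [33 27 23]
157 [ 611. -150.    7.] [34 32 26]
160 [ 606. -151.   -0.] [79 74 61]
163 [ 599. -151.   -1.] [145 135 113]
```

View pics/c1.png

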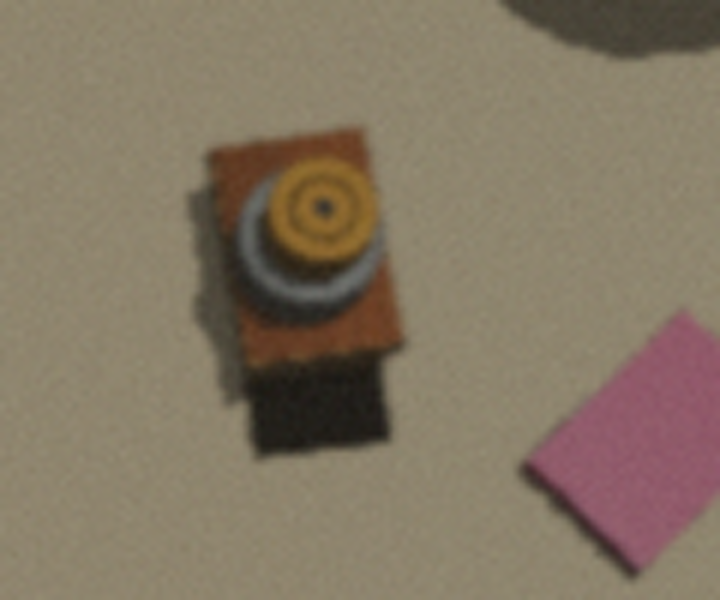

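```bash
cat > go.py <<'E'
import sys
from h import *
o=arm.get_obs();p=o['position']*1000;R=Rot.from_euler('xyz',o['tool_rot'])
for a in sys.argv[1:]:
    x,y,z,w=map(float,a.split(','))
    t=Rot.from_euler('xyz',[180,0,w],degrees=True)
    print(a,'shift',np.round(R.inv().apply(np.array([x,y,z])-p),1),'turn',np.round((R.inv()*t).as_rotvec(degrees=True),1))
print('pos',np.round(p,1),'rpy',np.round(np.degrees(o['tool_rot']),1),'F',np.round(o['force'],1),'gap',round(o['finger_gap']*85,1),'t',round(o['clock'],2))
E
python3 go.py 675,-148,180,-81.5
```

```text
675,-148,180,-81.5 shift [-173.1 -579.7   58.6] turn [ 0.   0.1 12.1]
pos [ 193.4 -514.2  238.3] rpy [ 1.80e+02  1.00e-01 -6.94e+01] F [ 0.2 -0.4 -0. ] gap 85.0 t 0.1
```

```bash
python3 -m crank '[[[-15,-50,0],[0,0,3],-1],[[-30,-100,0],[0,0,6],-1],[[-47,-158,0],[0,0,12],-1],[[-65,-216,0],[0,0,12],-1],[[-82,-274,10],[0,0,12],-1],[[-99,-332,20],[0,0,12],-1],[[-116,-390,30],[0,0,12],-1],[[-133,-448,40],[0,0,12],-1],[[-150,-500,50],[0,0,12],-1],[[-162,-540,58],[0,0,12],-1],[[-173,-580,58],[0,0,12],-1],[[-173,-580,58],[0,0,12],-1]]' 60
python3 -m crank '[[[0,0,0],[0,0,0],-1],[[0,0,0],[0,0,0],-1]]'; python3 go.py 675,-148,110,-81.5 675,-148,77,-81.5
python3 -c "
from h import *
take('scene','s1.png')"
```

```text
clock: 1.6
position: [0.6773, -0.1431, 0.1793]
tool_rot: [3.141, 0.005, -1.414]
force: [-0.9, -0.2, -1.2]
finger_gap: 1.0
clock: 1.85
position: [0.6746, -0.1507, 0.1814]
tool_rot: [3.141, -0.001, -1.423]
force: [-0.9, 0.9, -0.5]
finger_gap: 0.995
675,-148,110,-81.5 shift [-2.7 -0.8 71.4] turn [ 0.1 -0.1 -0. ]
675,-148,77,-81.5 shift [ -2.8  -0.9 104.4] turn [ 0.1 -0.1 -0. ]
pos [ 674.6 -150.7  181.4] rpy [ 1.799e+02 -1.000e-01 -8.150e+01] F [-0.9  0.9 -0.5] gap 84.6 t 1.85
```

View pics/s1.png

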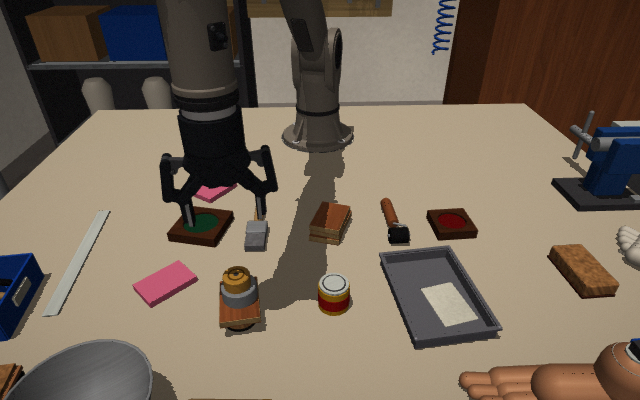

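```bash
python3 - <<'E'
from h import *
c=get_calibration('scene');K=c['intrinsics']
for P in [(.6746,-.1507,.181),(.675,-.148,.084),(.6746+.0,-.1507+.05,.181)]:
    q=c['rotation'].T@(np.array(P)-c['origin']);print(K[0,2]+K[0,0]*q[0]/-q[2],K[1,2]-K[1,1]*q[1]/-q[2])
E
python3 -m crank '[[[-2.5,-1,20],[0,0,0],-1],[[-2.5,-1,40],[0,0,0],-1],[[-2.5,-1,60],[0,0,0],-1],[[-2.5,-1,70],[0,0,0],-1],[[-2.5,-1,70],[0,0,0],-1],[[-2.5,-1,70],[0,0,0],-1]]'; python3 go.py 675,-148,77,-81.5
python3 -c "
from h import *
take('scene','s2.png');p=cv2.imread('pics/s2.png');cv2.imwrite('pics/s2c.png',cv2.resize(p[150:350,120:360],None,fx=3,fy=3))"
```

```text
226.6416639856194 222.4557507491021
236.4616004536748 273.0854839017542
262.20324664975715 221.52027175171474
clock: 2.65
position: [0.6768, -0.1463, 0.1125]
tool_rot: [-3.14, -0.001, -1.421]
force: [-0.3, -0.2, -0.1]
finger_gap: 1.001
675,-148,77,-81.5 shift [ 1.4  2.1 35.5] turn [-0.1 -0.   0.1]
pos [ 676.8 -146.3  112.5] rpy [-179.9   -0.   -81.4] F [-0.3 -0.2 -0.1] gap 85.1 t 2.65
```

View pics/s2c.png

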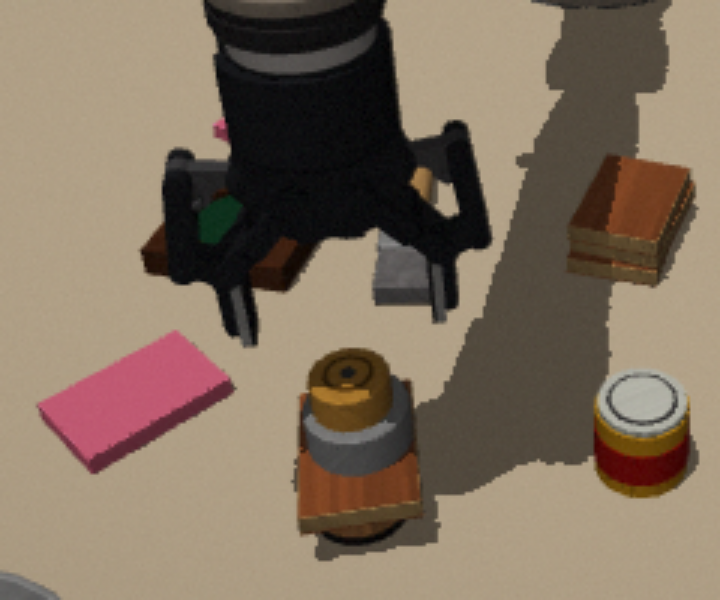

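```bash
python3 -m crank '[[[1.5,2,15],[0,0,0],-1],[[1.5,2,28],[0,0,0],-1],[[1.5,2,34],[0,0,0],-1],[[1.5,2,34],[0,0,0],-1],[[1.5,2,34],[0,0,0],0.3],[[1.5,2,34],[0,0,0],0.6],[[1.5,2,34],[0,0,0],1],[[1.5,2,34],[0,0,0],1],[[1.5,2,34],[0,0,0],1],[[1.5,2,34],[0,0,0],1],[[1.5,2,34],[0,0,0],1],[[1.5,2,34],[0,0,0],1]]' 60; python3 go.py 675,-148,77,-81.5
python3 -c "
from h import *
take('scene','s3.png');p=cv2.imread('pics/s3.png');cv2.imwrite('pics/s3c.png',cv2.resize(p[190:350,140:340],None,fx=4,fy=3.75))"
```

```text
clock: 4.2
position: [0.6753, -0.149, 0.0785]
tool_rot: [-3.14, -0.002, -1.421]
force: [0.4, -4.0, 5.5]
finger_gap: 0.461
675,-148,77,-81.5 shift [-1.   0.1  1.5] turn [-0.1 -0.1  0.1]
pos [ 675.3 -149.    78.5] rpy [-1.799e+02 -1.000e-01 -8.140e+01] F [ 0.4 -4.   5.5] gap 39.2 t 4.2
```

View pics/s3c.png

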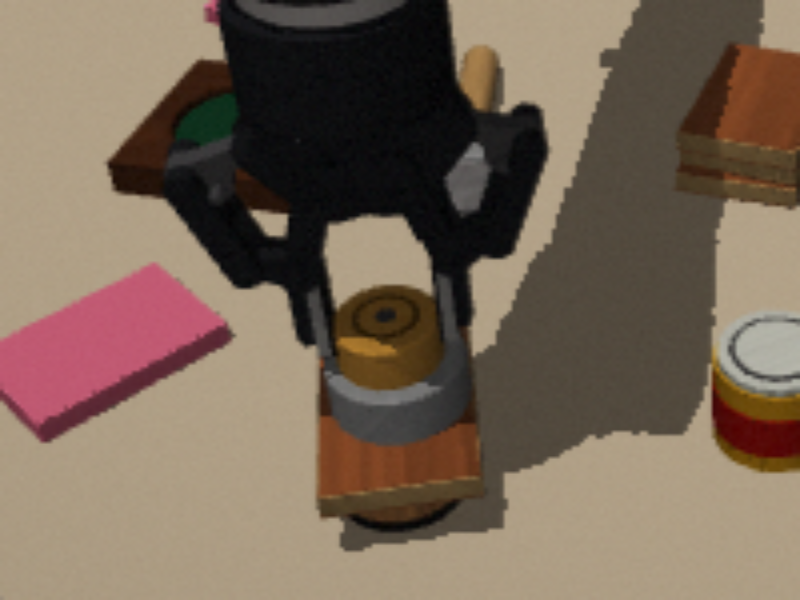

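```bash
python3 -m crank '[[[0,0,-8],[0,0,0],1],[[0,0,-25],[0,0,0],1],[[0,0,-45],[0,0,0],1],[[0,0,-55],[0,0,0],1],[[0,0,-55],[0,0,0],1],[[0,0,-55],[0,0,0],1]]'; python3 go.py 463.8,263.7,130,-81.5 463.8,263.7,60,-81.5
```

```text
clock: 5.0
position: [0.6737, -0.1475, 0.1313]
tool_rot: [3.14, 0.001, -1.42]
force: [-0.1, -0.3, -3.7]
finger_gap: 0.464
463.8,263.7,130,-81.5 shift [-438.   145.8    1.9] turn [0.1 0.  0.1]
463.8,263.7,60,-81.5 shift [-438.   145.7   71.9] turn [0.1 0.  0.1]
pos [ 673.7 -147.5  131.3] rpy [179.9   0.  -81.4] F [-0.1 -0.3 -3.7] gap 39.4 t 5.0
```

```bash
python3 -m crank '[[[-25,8,0],[0,0,0],1],[[-65,22,0],[0,0,0],1],[[-110,37,0],[0,0,0],1],[[-155,52,0],[0,0,0],1],[[-200,67,0],[0,0,0],1],[[-245,82,0],[0,0,0],1],[[-290,96,0],[0,0,0],1],[[-335,111,0],[0,0,0],1],[[-380,126,0],[0,0,0],1],[[-415,138,0],[0,0,0],1],[[-438,146,0],[0,0,0],1],[[-438,146,0],[0,0,0],1]]'; python3 -m crank '[[[0,0,20],[0,0,0],1],[[0,0,45],[0,0,0],1],[[0,0,60],[0,0,0],1],[[0,0,70],[0,0,0],1],[[0,0,70],[0,0,0],1],[[0,0,70],[0,0,0],1]]'; python3 go.py 463.8,263.7,30,-81.5
python3 -c "
from h import *
take('scene','s4.png');p=cv2.imread('pics/s4.png');cv2.imwrite('pics/s4c.png',cv2.resize(p[120:280,350:550],None,fx=4,fy=3.75))"
```

```text
clock: 6.5
position: [0.4622, 0.266, 0.1318]
tool_rot: [3.14, 0.001, -1.415]
force: [-0.6, -1.0, -3.9]
finger_gap: 0.459
clock: 7.25
position: [0.4652, 0.2637, 0.063]
tool_rot: [-3.14, 0.001, -1.42]
force: [0.3, 0.3, -3.1]
finger_gap: 0.466
463.8,263.7,30,-81.5 shift [-0.1  1.4 33. ] turn [-0.1  0.   0.1]
pos [465.2 263.7  63. ] rpy [-179.9    0.   -81.4] F [ 0.3  0.3 -3.1] gap 39.6 t 7.25
```

View pics/s4c.png

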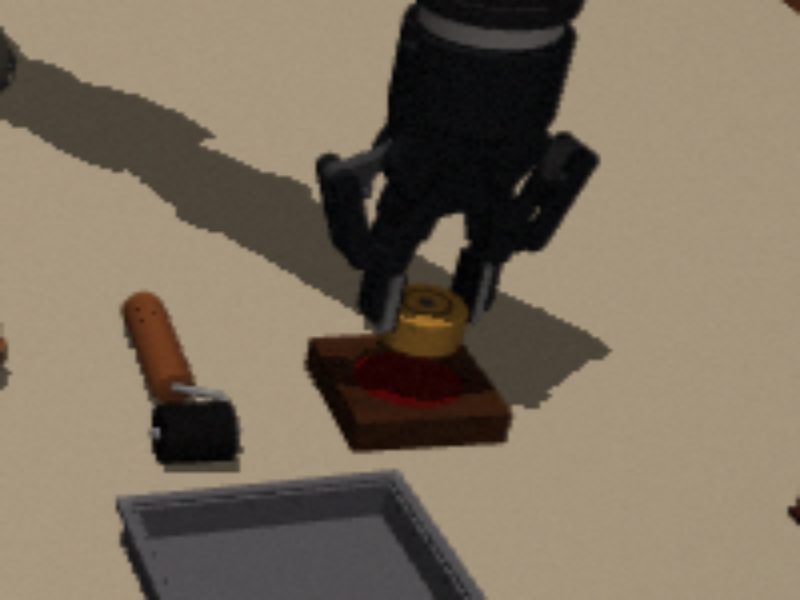

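```bash
python3 -m crank '[[[0,0.5,12],[0,0,0],1],[[0,0.5,22],[0,0,0],1],[[0,0.5,28],[0,0,0],1],[[0,0.5,30],[0,0,0],1],[[0,0.5,31.5],[0,0,0],1],[[0,0.5,31.5],[0,0,0],1],[[0,0.5,31.5],[0,0,0],1]]';python3 go.py 463.8,263.7,30,-81.5
```

```text
clock: 8.18
position: [0.4635, 0.263, 0.0314]
tool_rot: [3.141, -0.001, -1.42]
force: [-4.0, -2.9, 5.2]
finger_gap: 0.458
463.8,263.7,30,-81.5 shift [-0.6 -0.4  1.4] turn [ 0.  -0.   0.1]
pos [463.5 263.   31.4] rpy [180.   -0.  -81.4] F [-4.  -2.9  5.2] gap 38.9 t 8.18
```

```bash
python3 -m crank '[[[0,0,0],[0,0,0],-0.2],[[0,0,0],[0,0,0],-0.4],[[0,0,0],[0,0,0],-0.5],[[0,0,0],[0,0,0],-0.5],[[0,0,-10],[0,0,0],-0.5],[[0,0,-30],[0,0,0],-0.5],[[0,0,-60],[0,0,0],-1],[[0,0,-100],[0,0,0],-1],[[0,0,-120],[0,0,0],-1],[[0,0,-120],[0,0,0],-1]]';python3 go.py 673,-146.5,150,-81.5
python3 - <<'E'
from h import *
take('scene','s5.png')
c=get_calibration('scene')
seg('scene',(420,490,180,250),.030,.045)
E
```

```text
clock: 9.43
position: [0.4654, 0.2643, 0.1533]
tool_rot: [-3.136, 0.002, -1.42]
force: [0.4, 0.2, -0.1]
finger_gap: 1.004
673,-146.5,150,-81.5 shift [ 437.3 -143.7    3.2] turn [-0.3  0.1  0.1]
pos [465.4 264.3 153.3] rpy [-1.797e+02  1.000e-01 -8.140e+01] F [ 0.4  0.2 -0.1] gap 85.4 t 9.43
[443 208  21  15 232] z 0.0370 rect [468.1 263.2] [42.5 39.4] 29.0 mean [470.6 262.1] circ [467.1 264.7] 22.2
```

```bash
python3 - <<'E'
from h import *
take('top')
seg('top',(355,405,95,165),.055,.070)
seg('top',(355,405,95,165),.028,.044)
take('scene')
seg('scene',(420,490,190,250),.016,.025)
E
python3 -m crank '[[[25,-8,0],[0,0,0],-1],[[70,-23,0],[0,0,0],-1],[[120,-40,0],[0,0,0],-1],[[170,-56,0],[0,0,0],-1],[[220,-72,0],[0,0,0],-1],[[270,-89,0],[0,0,0],-1],[[320,-105,0],[0,0,0],-1],[[365,-120,0],[0,0,0],-1],[[405,-134,0],[0,0,0],-1],[[430,-143,0],[0,0,0],-1],[[437,-144,20],[0,0,0],-1],[[437,-144,40],[0,0,0],-1]]' 
python3 -m crank '[[[0,0,0],[0,0,0],-1],[[0,0,0],[0,0,0],-1]]'; python3 go.py 673,-146.5,52,-81.5
```

```text
[369 113  25  24 465] z 0.0620 rect [ 672.8 -146.9] [54.6 54.3] 86.7 mean [ 672.8 -146.8] circ [ 674.2 -147.6] 28.6
[364 106  33  41 517] z 0.0361 rect [ 679.3 -148.5] [91.7 62.5] 8.9 mean [ 674.4 -146.3] circ [ 678.4 -148.7] 53.1
[427 208  51  27 624] z 0.0199 rect [466.6 263.8] [83.4 81.5] 2.9 mean [476.3 260.1] circ [465.7 264.1] 57.5
clock: 11.08
position: [0.6704, -0.1467, 0.1075]
tool_rot: [3.138, 0.002, -1.421]
force: [-0.3, 0.8, -0.4]
finger_gap: 0.999
clock: 11.32
position: [0.6715, -0.1457, 0.1103]
tool_rot: [3.141, 0.001, -1.419]
force: [-0.1, 0.2, 0.7]
finger_gap: 0.997
673,-146.5,52,-81.5 shift [ 1.1 -1.4 58.3] turn [0.1 0.1 0.2]
pos [ 671.5 -145.7  110.3] rpy [ 1.799e+02  1.000e-01 -8.130e+01] F [-0.1  0.2  0.7] gap 84.7 t 11.32
```

```bash
python3 -m crank '[[[1,-1.5,20],[0,0,0],-1],[[1,-1.5,40],[0,0,0],-1],[[1,-1.5,54],[0,0,0],-1],[[1,-1.5,60],[0,0,0],-1],[[1,-1.5,60],[0,0,0],-0.6],[[1,-1.5,60],[0,0,0],-0.3],[[1,-1.5,60],[0,0,0],0],[[1,-1.5,60],[0,0,0],1],[[1,-1.5,60],[0,0,0],1],[[1,-1.5,60],[0,0,0],1],[[1,-1.5,60],[0,0,0],1],[[1,-1.5,60],[0,0,0],1]]' 80
python3 -m crank '[[[0,0,-8],[0,0,0],1],[[0,0,-25],[0,0,0],1],[[0,0,-55],[0,0,0],1],[[0,0,-80],[0,0,0],1],[[0,0,-80],[0,0,0],1],[[0,0,-80],[0,0,0],1]]'
python3 go.py 447.6,-257.3,130,-81.5 
python3 -c "
from h import *
take('scene','s6.png');p=cv2.imread('pics/s6.png');cv2.imwrite('pics/s6c.png',cv2.resize(p[150:350,120:360],None,fx=3,fy=3))"
```

```text
clock: 12.82
position: [0.6743, -0.1483, 0.0525]
tool_rot: [-3.139, -0.001, -1.421]
force: [-1.7, -0.4, 5.3]
finger_gap: 0.615
clock: 13.58
position: [0.6725, -0.1477, 0.1294]
tool_rot: [3.139, 0.001, -1.42]
force: [-0.5, 0.1, -6.5]
finger_gap: 0.621
447.6,-257.3,130,-81.5 shift [ 7.460e+01  2.387e+02 -1.000e-01] turn [0.2 0.  0.1]
pos [ 672.5 -147.7  129.4] rpy [179.8   0.  -81.4] F [-0.5  0.1 -6.5] gap 52.8 t 13.57
```

View pics/s6c.png

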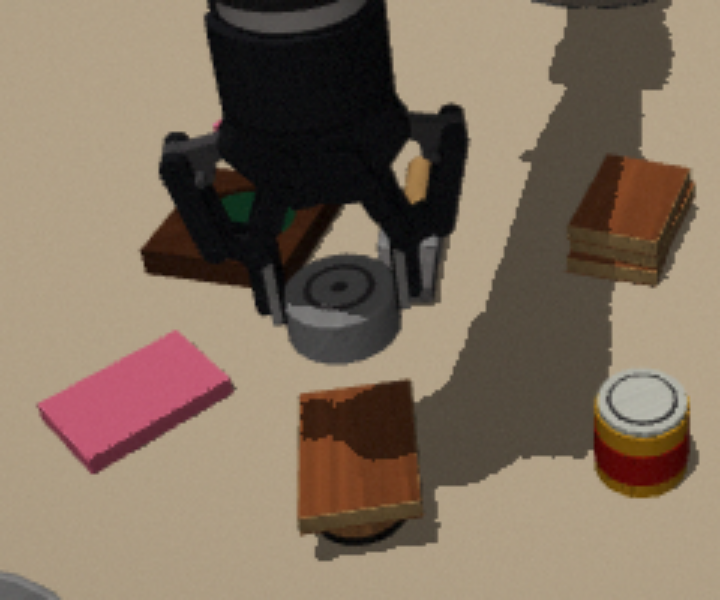

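```bash
python3 -m crank '[[[7,24,0],[0,0,0],1],[[19,60,0],[0,0,0],1],[[31,98,0],[0,0,0],1],[[43,136,0],[0,0,0],1],[[55,174,0],[0,0,0],1],[[66,210,0],[0,0,0],1],[[72,230,20],[0,0,0],1],[[75,239,40],[0,0,0],1],[[75,239,60],[0,0,0],1],[[75,239,70],[0,0,0],1],[[75,239,70],[0,0,0],1],[[75,239,70],[0,0,0],1]]' 
python3 -m crank '[[[0,0,0],[0,0,0],1],[[0,0,0],[0,0,0],1]]'; python3 go.py 447.5,-257.3,30,-81.5
```

```text
clock: 15.12
position: [0.4492, -0.258, 0.0614]
tool_rot: [-3.14, -0.001, -1.42]
force: [-0.3, 0.7, -5.7]
finger_gap: 0.622
clock: 15.38
position: [0.4489, -0.2581, 0.0614]
tool_rot: [-3.141, -0.001, -1.42]
force: [-0.1, 0.9, -5.3]
finger_gap: 0.616
447.5,-257.3,30,-81.5 shift [-1.   1.3 31.4] turn [-0.1 -0.   0.1]
pos [ 448.9 -258.1   61.4] rpy [-179.9   -0.   -81.4] F [-0.1  0.9 -5.3] gap 52.4 t 15.38
```

```bash
python3 -m crank '[[[-0.5,1,12],[0,0,0],1],[[-0.5,1,22],[0,0,0],1],[[-0.5,1,27],[0,0,0],1],[[-0.5,1,29],[0,0,0],1],[[-0.5,1,30.5],[0,0,0],1],[[-0.5,1,31],[0,0,0],1],[[-0.5,1,31],[0,0,0],1]]';python3 go.py
```

```text
clock: 16.25
position: [0.4464, -0.2571, 0.0314]
tool_rot: [3.14, 0.001, -1.42]
force: [-6.3, 1.9, 8.1]
finger_gap: 0.615
pos [ 446.4 -257.1   31.4] rpy [179.9   0.  -81.4] F [-6.3  1.9  8.1] gap 52.3 t 16.25
```

```bash
python3 -m crank '[[[0,0,0],[0,0,0],-0.5],[[0,0,0],[0,0,0],-0.8],[[0,0,0],[0,0,0],-0.8],[[0,0,0],[0,0,0],-0.8],[[0,0,-10],[0,0,0],-0.8],[[0,0,-30],[0,0,0],-0.8],[[0,0,-60],[0,0,0],-1],[[0,0,-90],[0,0,0],-1],[[0,0,-90],[0,0,0],-1],[[0,0,-90],[0,0,0],-1]]';python3 go.py 679.3,-148.5,80,-81.3
python3 - <<'E'
from h import *
take('top')
seg('top',(355,405,95,165),.028,.044)
take('scene','s7.png')
seg('scene',(160,240,195,255),.034,.050)
seg('scene',(160,240,195,255),.016,.024)
E
```

```text
clock: 17.5
position: [0.4469, -0.2574, 0.1196]
tool_rot: [3.141, 0.0, -1.42]
force: [-0.1, -0.4, -0.2]
finger_gap: 1.001
679.3,-148.5,80,-81.3 shift [ -72.8 -246.1   39.4] turn [ 0.   0.  -0.1]
pos [ 446.9 -257.4  119.6] rpy [180.    0.  -81.4] F [-0.1 -0.4 -0.2] gap 85.1 t 17.5
[ 364  106   33   41 1015] z 0.0361 rect [ 678.9 -148.9] [91.2 63. ] 9.0 mean [ 677.5 -148.2] circ [ 679.1 -148.2] 53.6
[186 206  28  18 400] z 0.0411 rect [ 450.  -255.6] [54.1 55.6] 62.8 mean [ 454.1 -255.2] circ [ 450.1 -256.3] 29.0
[167 206  66  35 912] z 0.0200 rect [ 450.1 -257.5] [101.9 104.4] 75.7 mean [ 463.9 -254.9] circ [ 449.2 -257.6] 70.2
```

```bash
python3 -m crank '[[[-7,-24,0],[0,0,0],-1],[[-20,-65,0],[0,0,-0.4],-1],[[-34,-112,0],[0,0,-0.4],-1],[[-48,-160,0],[0,0,-0.4],-1],[[-60,-200,0],[0,0,-0.4],-0.7],[[-68,-230,0],[0,0,-0.4],-0.6],[[-73,-245,0],[0,0,-0.4],-0.6],[[-73,-246,10],[0,0,-0.4],-0.6],[[-73,-246,20],[0,0,-0.4],-0.6],[[-73,-246,20],[0,0,-0.4],-0.6],[[-73,-246,20],[0,0,-0.4],-0.6],[[-73,-246,20],[0,0,-0.4],-0.6]]' 40
python3 go.py 679,-148.8,80,-81
python3 - <<'E'
from h import *
o=arm.get_obs();t=o['position']
p,d=take('scene');W=world('scene',d)
m=(d>0)&(np.hypot(W[...,0]-t[0],W[...,1]-t[1])<.07)&(W[...,2]>.05)&(W[...,2]<.15)
P=W[m]
for s in(-1,1):
    a=P[(P[:,1]-t[1])*s>0]; a=a[np.argsort(a[:,2])]; print(len(a),np.round(a[:25:3]*1000,1).tolist())
E
```

```text
clock: 19.1
position: [0.6798, -0.1489, 0.1005]
tool_rot: [-3.141, -0.0, -1.414]
force: [-0.1, 1.2, 0.2]
finger_gap: 0.802
679,-148.8,80,-81 shift [-0.3  0.7 20.5] turn [-0.1 -0.  -0. ]
pos [ 679.8 -148.9  100.5] rpy [-179.9   -0.   -81. ] F [-0.1  1.2  0.2] gap 68.2 t 19.1
313 [[693.5, -181.2, 101.1], [676.7, -184.0, 101.7], [683.8, -182.7, 102.1], [695.6, -183.4, 103.2], [676.6, -183.7, 103.7], [697.0, -184.4, 104.6], [695.1, -181.5, 106.7], [693.1, -189.1, 107.1], [694.0, -191.7, 108.0]]
243 [[685.1, -112.5, 102.4], [685.3, -109.3, 104.6], [686.5, -112.1, 105.8], [679.6, -103.6, 107.2], [684.4, -112.1, 107.8], [685.7, -110.4, 108.9], [679.6, -104.9, 109.2], [684.4, -107.5, 109.6], [685.6, -111.7, 110.9]]
```

```bash
python3 -m crank '[[[0,0.5,20],[0,0,0],-0.8],[[0,0.5,40],[0,0,0],-0.8],[[0,0.5,60],[0,0,0],-0.8],[[0,0.5,70],[0,0,0],-0.8],[[0,0.5,73.5],[0,0,0],-0.8],[[0,0.5,73.5],[0,0,0],-0.8],[[0,0.5,73.5],[0,0,0],-0.6],[[0,0.5,73.5],[0,0,0],-0.4],[[0,0.5,73.5],[0,0,0],0.5],[[0,0.5,73.5],[0,0,0],1],[[0,0.5,73.5],[0,0,0],1],[[0,0.5,73.5],[0,0,0],1]]' 40
python3 -m crank '[[[0,0,-3],[0,0,0],1],[[0,0,-10],[0,0,0],1],[[0,0,-20],[0,0,0],1],[[0,0,-20],[0,0,0],1],[[0,0,-20],[0,0,0],1]]'
python3 go.py
python3 -c "
from h import *
take('scene','s8.png');p=cv2.imread('pics/s8.png');cv2.imwrite('pics/s8c.png',cv2.resize(p[190:350,140:340],None,fx=4,fy=3.75))"
```

```text
clock: 20.65
position: [0.6801, -0.1488, 0.0276]
tool_rot: [-3.139, -0.001, -1.413]
force: [-0.7, 0.3, 5.8]
finger_gap: 0.715
clock: 21.28
position: [0.6791, -0.1486, 0.0463]
tool_rot: [3.142, -0.0, -1.413]
force: [-0.3, -0.8, -0.9]
finger_gap: 0.713
pos [ 679.1 -148.6   46.3] rpy [180.  -0. -81.] F [-0.3 -0.8 -0.9] gap 60.6 t 21.27
```

View pics/s8c.png

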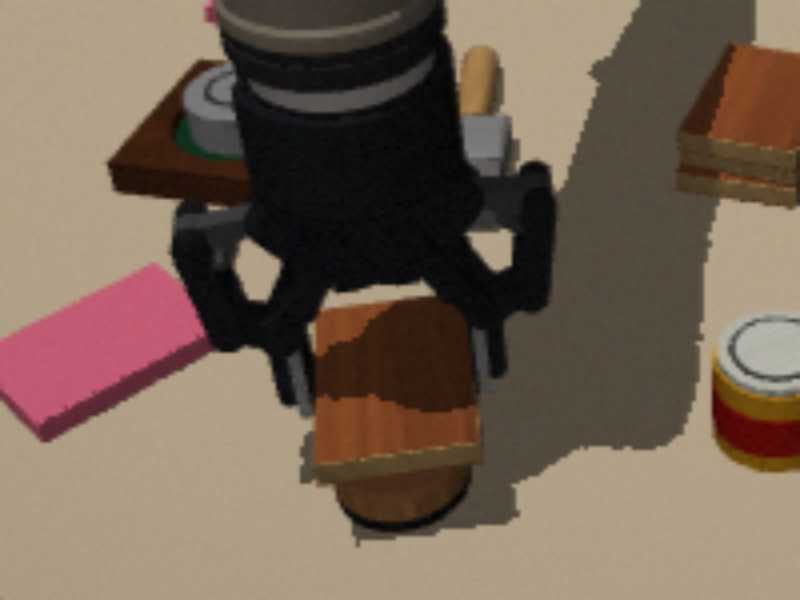

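```bash
python3 go.py 458.6,10.4,100,-109.5; python3 -m crank '[[[0,0,-15],[0,0,0],1],[[0,0,-40],[0,0,0],1],[[0,0,-60],[0,0,0],1],[[0,0,-64],[0,0,0],1],[[0,0,-64],[0,0,0],1],[[0,0,-64],[0,0,0],1]]'
python3 go.py 458.6,10.4,100,-109.5
```

```text
458.6,10.4,100,-109.5 shift [-191.5  192.7  -53.8] turn [ 0.   0.  28.5]
pos [ 678.9 -148.6   46. ] rpy [180.   0. -81.] F [-0.2 -0.1 -1.1] gap 60.6 t 21.32
clock: 22.08
position: [0.6783, -0.1485, 0.109]
tool_rot: [3.139, 0.001, -1.413]
force: [0.3, -0.6, 0.3]
finger_gap: 0.713
458.6,10.4,100,-109.5 shift [-191.4  192.     9.6] turn [ 0.1  0.  28.5]
pos [ 678.3 -148.5  109. ] rpy [179.9   0.  -81. ] F [ 0.3 -0.6  0.3] gap 60.6 t 22.07
```

```bash
python3 -m crank '[[[-12,12,0],[0,0,2],1],[[-32,32,0],[0,0,5],1],[[-55,55,0],[0,0,9],1],[[-80,80,0],[0,0,13],1],[[-105,105,0],[0,0,17],1],[[-130,130,0],[0,0,21],1],[[-155,155,0],[0,0,25],1],[[-175,175,0],[0,0,28.5],1],[[-186,187,0],[0,0,28.5],1],[[-191.5,192.5,0],[0,0,28.5],1],[[-191.5,192.5,10],[0,0,28.5],1],[[-191.5,192.5,25],[0,0,28.5],1]]' 
python3 -m crank '[[[0,0,15],[0,0,0],1],[[0,0,20],[0,0,0],1],[[0,0,20],[0,0,0],1],[[0,0,20],[0,0,0],1]]'
python3 go.py 458.6,10.4,38.5,-109.5
python3 - <<'E'
from h import *
p,d=take('scene','s9.png');p=cv2.imread('pics/s9.png');cv2.imwrite('pics/s9c.png',cv2.resize(p[130:260,270:410],None,fx=5,fy=4.6))
E
```

```text
clock: 23.58
position: [0.4602, 0.0095, 0.0847]
tool_rot: [-3.14, 0.0, -1.912]
force: [0.7, 0.1, -1.2]
finger_gap: 0.715
clock: 24.08
position: [0.4595, 0.0104, 0.0656]
tool_rot: [-3.141, 0.0, -1.911]
force: [-0.8, 0.1, -0.1]
finger_gap: 0.713
458.6,10.4,38.5,-109.5 shift [ 0.3  0.9 27.1] turn [-0.1  0.   0. ]
pos [459.5  10.4  65.6] rpy [-179.9    0.  -109.5] F [-0.8  0.1 -0.1] gap 60.6 t 24.07
```

View pics/s9c.png

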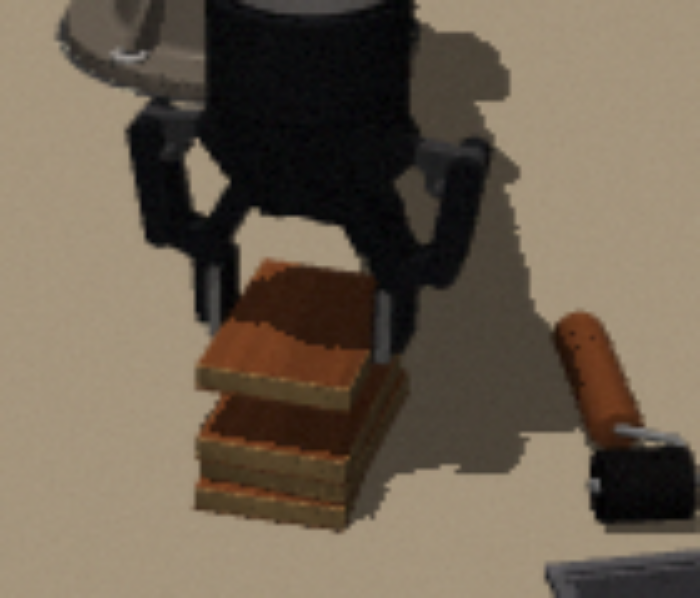

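```bash
python3 -m crank '[[[0,1,10],[0,0,0],1],[[0,1,18],[0,0,0],1],[[0,1,23],[0,0,0],1],[[0,1,25],[0,0,0],1],[[0,1,26.5],[0,0,0],1],[[0,1,26.5],[0,0,0],1],[[0,1,26.5],[0,0,0],1]]'
python3 go.py
```

```text
clock: 25.0
position: [0.4577, 0.0107, 0.0395]
tool_rot: [3.141, -0.0, -1.911]
force: [-3.2, -1.2, 5.5]
finger_gap: 0.715
pos [457.7  10.7  39.5] rpy [ 180.    -0.  -109.5] F [-3.2 -1.2  5.5] gap 60.8 t 25.0
```

```bash
python3 -m crank '[[[0,0,0],[0,0,0],-0.5],[[0,0,0],[0,0,0],-0.7],[[0,0,0],[0,0,0],-0.8],[[0,0,0],[0,0,0],-0.8],[[0,0,-10],[0,0,0],-0.8],[[0,0,-30],[0,0,0],-0.8],[[0,0,-60],[0,0,0],-0.8],[[0,0,-80],[0,0,0],-0.8],[[0,0,-80],[0,0,0],-0.8],[[0,0,-80],[0,0,0],-0.8]]'
python3 - <<'E'
from h import *
take('top','t2.png')
seg('top',(355,405,95,165),.016,.035)
seg('top',(355,405,95,165),.003,.012,lambda r,G,b:(r<60))
take('scene','s10.png')
seg('scene',(300,360,190,250),.043,.055)
seg('scene',(215,265,270,335),.018,.033)
L=np.load('last_top.npz')['p'];cv2.imwrite('pics/t2c.png',cv2.cvtColor(np.hstack([cv2.resize(L[95:170,350:420],None,fx=6,fy=6),cv2.resize(cv2.imread('pics/s10.png')[190:250,290:350,::-1],(380,450))]),cv2.COLOR_RGB2BGR))
E
python3 go.py
```

```text
clock: 26.25
position: [0.4575, 0.0106, 0.1183]
tool_rot: [3.141, -0.0, -1.911]
force: [0.3, 0.3, -0.2]
finger_gap: 0.899
[368 113  27  35 726] z 0.0240 rect [ 675.9 -149.9] [80.7 55.1] 7.4 mean [ 672. -150.] circ [ 671.9 -150.1] 44.4
[371 145  23  15 269] z 0.0062 rect [ 622.1 -156. ] [30.6 51.3] 6.8 mean [ 622.7 -155.5] circ [ 624.2 -156. ] 28.3
[310 196  41  31 846] z 0.0483 rect [459.5  10.5] [62.7 92.3] 70.2 mean [464.4  10.2] circ [459.8  12.2] 53.8
[ 222  283   35   41 1235] z 0.0239 rect [ 678.1 -150.4] [81.5 54. ] 6.7 mean [ 679.2 -150.2] circ [ 674.5 -150.6] 44.4
pos [457.1  10.6 117.8] rpy [ 1.799e+02 -1.000e-01 -1.095e+02] F [-0.8  0.2  0. ] gap 76.6 t 26.35
```

View pics/t2c.png

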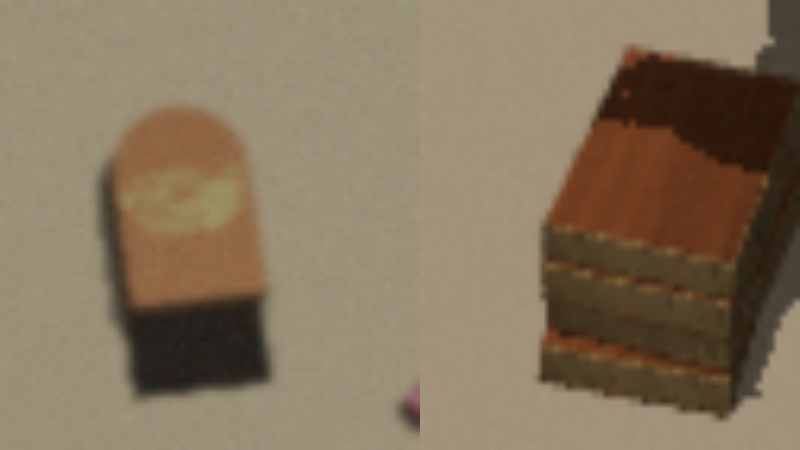

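```bash
python3 go.py 664,-151.5,100,-83; python3 -m crank '[[[4,-15,0],[0,0,-2],-0.8],[[15,-40,0],[0,0,-6],-0.8],[[27,-80,0],[0,0,-10],-0.8],[[40,-120,0],[0,0,-14],-0.8],[[54,-160,0],[0,0,-18],-0.8],[[66,-195,0],[0,0,-22],-0.8],[[76,-225,0],[0,0,-26.5],-0.8],[[83,-244,0],[0,0,-26.5],-0.8],[[84,-248.5,0],[0,0,-26.5],-0.8],[[84,-248.5,20],[0,0,-26.5],-0.8],[[84,-248.5,40],[0,0,-26.5],-0.8],[[84,-248.5,40],[0,0,-26.5],-0.8]]' 
python3 -m crank '[[[0,0,0],[0,0,0],-0.8],[[0,0,0],[0,0,0],-0.8]]'; python3 go.py 664,-151.5,10,-83
```

```text
664,-151.5,100,-83 shift [  83.8 -249.1   17.3] turn [  0.1  -0.  -26.5]
pos [457.1  10.6 117.8] rpy [ 1.799e+02 -1.000e-01 -1.095e+02] F [-0.8  0.2  0. ] gap 76.6 t 26.35
clock: 27.85
position: [0.6617, -0.1499, 0.0761]
tool_rot: [3.135, 0.003, -1.447]
force: [-0.4, -0.2, 0.2]
finger_gap: 0.896
clock: 28.1
position: [0.6651, -0.1513, 0.0801]
tool_rot: [-3.14, -0.001, -1.448]
force: [-0.5, -0.1, 0.1]
finger_gap: 0.901
664,-151.5,10,-83 shift [ 0.   1.2 70.1] turn [-0.1 -0.   0. ]
pos [ 665.1 -151.3   80.1] rpy [-179.9   -0.   -83. ] F [-0.5 -0.1  0.1] gap 76.6 t 28.1
```

```bash
python3 -m crank '[[[0,1,20],[0,0,0],-0.8],[[0,1,40],[0,0,0],-0.8],[[0,1,55],[0,0,0],-0.8],[[0,1,64],[0,0,0],-0.8],[[0,1,68],[0,0,0],-0.8],[[0,1,68],[0,0,0],-0.5],[[0,1,68],[0,0,0],-0.3],[[0,1,68],[0,0,0],0.3],[[0,1,68],[0,0,0],1],[[0,1,68],[0,0,0],1],[[0,1,68],[0,0,0],1],[[0,1,68],[0,0,0],1]]' 40
python3 -m crank '[[[0,0,-5],[0,0,0],1],[[0,0,-20],[0,0,0],1],[[0,0,-50],[0,0,0],1],[[0,0,-80],[0,0,0],1],[[0,0,-90],[0,0,0],1],[[0,0,-90],[0,0,0],1],[[0,0,-90],[0,0,0],1]]'
python3 go.py 661,174,102,-83.6
python3 -c "
from h import *
take('scene','s11.png');p=cv2.imread('pics/s11.png');cv2.imwrite('pics/s11c.png',cv2.resize(p[190:350,140:340],None,fx=4,fy=3.75))
W=world('scene',np.load('last_scene.npz')['d']);
"
```

```text
clock: 29.6
position: [0.6642, -0.1517, 0.0118]
tool_rot: [-3.14, -0.001, -1.448]
force: [0.4, -0.9, 5.2]
finger_gap: 0.621
clock: 30.48
position: [0.6621, -0.1513, 0.0991]
tool_rot: [3.138, 0.001, -1.448]
force: [0.0, -0.3, -0.9]
finger_gap: 0.624
661,174,102,-83.6 shift [-323.   -38.7   -2.7] turn [0.2 0.1 0.6]
pos [ 662.1 -151.3   99.1] rpy [ 1.798e+02  1.000e-01 -8.300e+01] F [ 0.  -0.3 -0.9] gap 53.0 t 30.48
```

View pics/s11c.png

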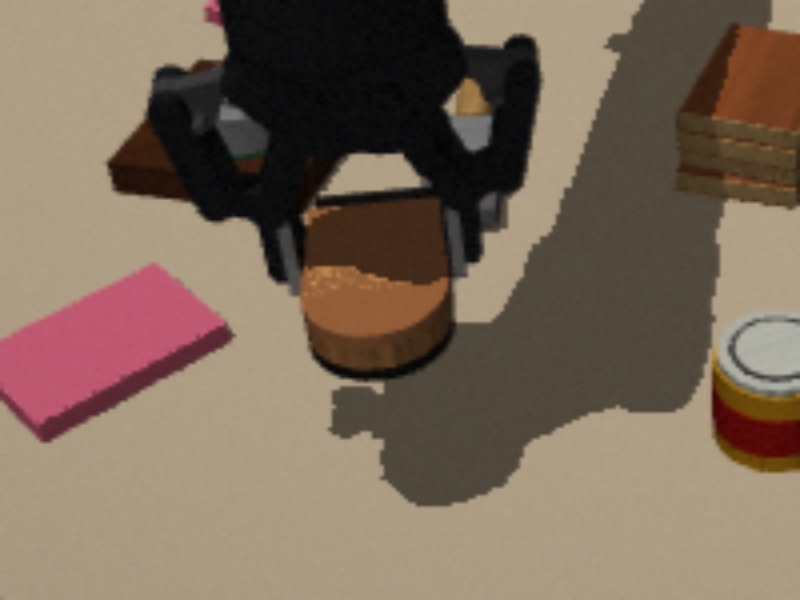

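```bash
python3 -m crank '[[[-18,-2,0],[0,0,0.6],1],[[-50,-6,0],[0,0,0.6],1],[[-90,-10,0],[0,0,0.6],1],[[-130,-14,0],[0,0,0.6],1],[[-170,-19,0],[0,0,0.6],1],[[-210,-24,0],[0,0,0.6],1],[[-250,-28,0],[0,0,0.6],1],[[-290,-32,0],[0,0,0.6],1],[[-315,-35,0],[0,0,0.6],1],[[-323,-36,0],[0,0,0.6],1],[[-323,-36,15],[0,0,0.6],1],[[-323,-36,35],[0,0,0.6],1]]' 
python3 -m crank '[[[0,0,10],[0,0,0],1],[[0,0,10],[0,0,0],1],[[0,0,10],[0,0,0],1]]'; python3 go.py 659,174,16,-83.6
python3 -c "
from h import *
take('scene','s12.png');p=cv2.imread('pics/s12.png');cv2.imwrite('pics/s12c.png',cv2.resize(p[190:350,340:540],None,fx=4,fy=3.75))"
```

```text
clock: 32.02
position: [0.6604, 0.1701, 0.0649]
tool_rot: [-3.141, -0.003, -1.462]
force: [-0.7, -0.9, -0.6]
finger_gap: 0.623
clock: 32.4
position: [0.6603, 0.1729, 0.0564]
tool_rot: [-3.14, -0.0, -1.46]
force: [0.5, -0.5, -0.7]
finger_gap: 0.625
659,174,16,-83.6 shift [-1.2  1.2 40.4] turn [-0.1 -0.  -0. ]
pos [660.3 172.9  56.4] rpy [-179.9   -0.   -83.6] F [ 0.5 -0.5 -0.7] gap 53.1 t 32.4
```

View pics/s12c.png

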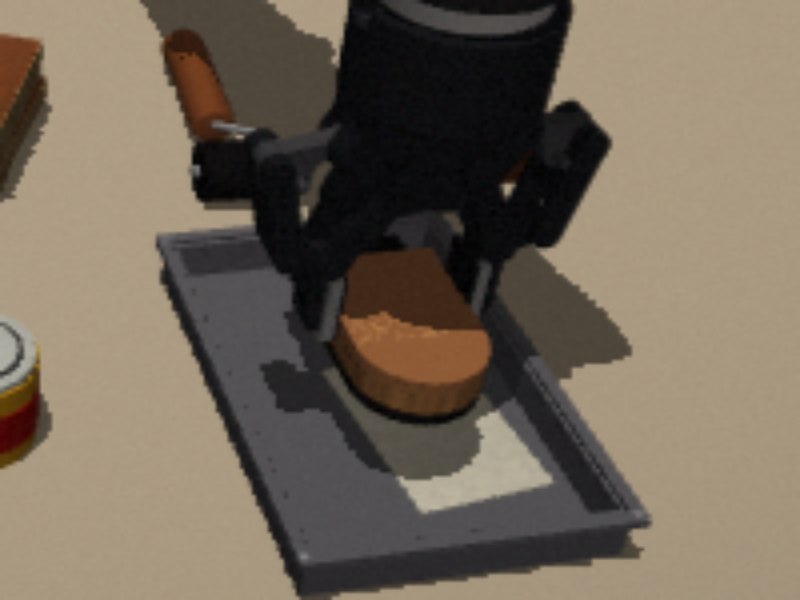

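```bash
python3 -m crank '[[[-1,0,12],[0,0,0],1],[[-1,0,24],[0,0,0],1],[[-1,0,34],[0,0,0],1],[[-1,0,38],[0,0,0],1],[[-1,0,40.5],[0,0,0],1],[[-1,0,40.5],[0,0,0],1],[[-1,0,40.5],[0,0,0],1]]'
python3 go.py
```

```text
clock: 33.33
position: [0.6598, 0.1746, 0.0159]
tool_rot: [-3.141, 0.0, -1.459]
force: [-1.1, -0.4, 2.7]
finger_gap: 0.623
pos [659.8 174.6  15.9] rpy [-180.     0.   -83.6] F [-1.1 -0.4  2.7] gap 52.9 t 33.33
```

```bash
python3 -m crank '[[[0,0,0],[0,0,0],-0.4],[[0,0,0],[0,0,0],-0.5],[[0,0,0],[0,0,0],-0.55],[[0,0,0],[0,0,0],-0.55],[[0,0,0],[0,0,0],-0.55],[[0,0,-15],[0,0,0],-0.55],[[0,0,-35],[0,0,0],-0.55],[[0,0,-70],[0,0,0],-0.55],[[0,0,-110],[0,0,0],-0.55],[[0,0,-140],[0,0,0],-0.55]]'
python3 -m crank '[[[20,30,0],[0,0,0],-0.5],[[60,80,0],[0,0,0],-0.5],[[100,130,0],[0,0,0],-0.5],[[140,180,0],[0,0,0],-0.5],[[180,220,0],[0,0,0],-0.5],[[200,240,0],[0,0,0],-0.5],[[200,240,0],[0,0,0],-0.5],[[200,240,0],[0,0,0],-0.5]]'
python3 go.py
python3 - <<'E'
from h import *
take('top','t3.png'); take('scene','s13.png')
g=lambda n,*a:(print(n,end=' '),seg(*a))
g('raise','top',(215,275,95,185),.024,.034,lambda r,G,b:r>1.3*b)
g('raise scene','scene',(380,500,240,345),.024,.034,lambda r,G,b:r>1.3*b)
g('tray','top',(200,285,85,190),.018,.035)
g('brass','top',(180,225,195,245),.030,.044)
g('nestS','top',(180,225,195,245),.016,.024)
g('steel','top',(400,460,195,255),.034,.048)
g('board','top',(285,340,190,250),.042,.054)
g('tin','top',(300,330,110,150),.042,.058)
g('roller','top',(235,270,185,265),.006,.05)
E
```

```text
clock: 34.58
position: [0.6606, 0.175, 0.1598]
tool_rot: [-3.137, 0.001, -1.459]
force: [0.0, 0.3, 0.4]
finger_gap: 0.772
clock: 35.58
position: [0.4447, -0.0501, 0.1567]
tool_rot: [-3.138, 0.0, -1.458]
force: [0.4, 0.2, 0.4]
finger_gap: 0.753
pos [444.7 -50.1 156.7] rpy [-179.8    0.   -83.5] F [0.4 0.2 0.4] gap 64.0 t 35.58
raise [229 114  25  35 711] z 0.0281 rect [672.1 176.8] [82.6 54.1] 6.2 mean [668.5 176.2] circ [669.1 177.7] 44.2
raise scene [ 415  273   44   39 1150] z 0.0280 rect [674.  176.1] [81.4 55.2] 6.1 mean [674.3 175.1] circ [670.2 176.9] 44.4
tray [ 210   94   66   87 1066] z 0.0254 rect [658.5 174. ] [200.7 139.2] 6.6 mean [660.  176.7] circ [658.  173.6] 119.8
brass [189 209  19  19 279] z 0.0375 rect [463.7 263.7] [40.  40.5] 40.8 mean [463.5 263.3] circ [464.  263.7] 21.0
nestS [183 201  36  37 826] z 0.0199 rect [463.9 263.6] [80.8 80.2] 3.1 mean [463.  262.8] circ [463.9 263.1] 55.5
steel [420 212  25  26 507] z 0.0411 rect [ 446.9 -255.5] [54.6 54.5] 27.9 mean [ 446.9 -255.3] circ [ 447.4 -256.2] 28.1
board [292 197  26  47 595] z 0.0484 rect [457.5  13.2] [57.7 89.8] 70.2 mean [450.4  23.7] circ [457.4  13.1] 52.3
tin [304 120  22  22 376] z 0.0494 rect [663.8   4. ] [49.6 48.3] 0.0 mean [663.8   4. ] circ [665.3   3.7] 26.4
roller [244 194  20  64 676] z 0.0231 rect [449.3 142.7] [143.4  43.9] 1.8 mean [454.3 142. ] circ [449.6 139.2] 72.2
```

View pics/s13.png

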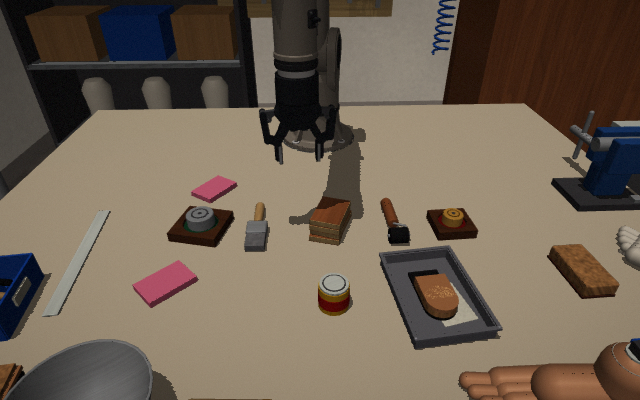

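Everything is in place and the gripper is clear, so I'm handing in.

```bash
python3 -c "
from h import *
print(arm.sign_off())"
```

```text
the job is handed in; nothing more can be done
None
```

I took the stack apart in the order given, set each piece down in contact before letting go, and handed the job in at about 36 s. The hand-in reported no verdict.

The last camera checks agreed with the task:

| Piece | Horizontal offset from target | Top surface height |
|---|---|---|
| Brass weight in the small nest | under 1 mm | 37.5 mm (nominal 37) |
| Steel weight in the large nest | about 2 mm | 41 mm (nominal 41) |
| Board on the pile | about 1 mm, under 1° | 48 mm (nominal 48) |
| Heel raise in the tray, sole down | about 14 mm along x, 1 mm along y (allowed 55 and 45) | 28 mm (nominal 28) |

- **Left alone:** the glue tin and seam roller measured within about 1 mm of where they started.
- **Robot:** the gripper was empty and clear of everything at hand-in.
- **One disagreement:** in the last top view the arm partly hid the board, so its offset read about 3 mm. The figure in the table is from the unobstructed scene view taken just after it was placed.

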